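Shut and lock the ink box

TASK

The steel ink box has been left open, with its T-shaped key standing in the lock. Push the lid fully shut; then press the key down, turn it back and forth until it catches in the lock, and turn it clockwise until the bolt is fully out, through the lid's staple and into the keeper. Leave the box locked, and do not disturb the things standing around it.

Things in the scene. Friction and masses are not known exactly. Their poses are not given: they have to be found in the camera images.
- ink_box: Grey sheet-steel box, 180 x 240 mm and 102 mm high when shut, fixed to the bench. Origin: under its centre, on the bench top. Box x points from its front (the side with the lock, towards the robot) to the hinges, y to the left, z up. A carrying handle on the left end wall stands out to y 135 mm. Jars inside, all below the rim.
- lid (a joint): Angle of the lid in rad: 0 shut, growing as it opens (to 1.2). Hinge line along box y at x 96, z 96 mm; when shut, the lid's top face lies 6 mm above that line and its front edge 192 mm in front of it. The hinge is stiff: the lid stays where it is left; a few newtons down near its front edge moves it.
- lid_edge (a point): Middle of the lid's front edge, on its top face (box x -96, y 0, z 102 mm when shut). The lid is 246 mm wide. A steel strap with a U-shaped staple hangs from this edge and comes down between lock case and keeper.
- lock_case (a point): Where the key enters the lock case (box x -122, y -50, z 86 mm; axes as the box's). The case is a steel block on the outside of the front wall: box x -150 to -90, y -96 to -4, z 20 to 86 mm. The bolt leaves its left end. In it is a sprung, slotted tumbler for the key's blade; its slot cannot be seen.
- key_grip (a point): Centre of the key's T-bar: a level steel bar 74 mm long, 14 mm thick, 20 mm high, on an upright 13 mm shank over the lock axis. Its centre is 150 mm above the bench when the key is up, 140 mm when fully down. The point's y axis runs along the bar. Grip it across its 14 mm thickness, from above.
- key (a joint): Angle of the key in rad: 0 with the bar along box y, growing clockwise seen from above. Off the slot it turns easily. The slot starts at an unknown angle between -0.4 and 0.4, and the key catches within about 0.1 of it. Caught, it takes the tumbler along (0.1 to 0.2 N m) between stops at -0.45 and 1.35 (up to 0.12 of play besides); the bolt starts at about 0.45 and is fully out at 1.35.
- key_press (a joint): How far the key is pressed down, in m: 0 up, 0.010 fully down (stop); it cannot be pulled out. The first 4 mm take 1 N. Off the slot the blade then pushes the tumbler down on its spring (4 to 7 N), so the key can be held down while it is turned; at the slot the tumbler snaps up round the blade. Let go off the slot, the key rises again; caught, it stays down.
- bolt (a joint): How far the bolt is out, in m: 0 drawn back, 0.019 fully out. A 10 x 10 mm steel bar that slides to the box's left (+y), moves only with the caught key, and stays where it is left. With the lid open it would come out under the staple and then keep the lid from shutting.
- bolt_tip (a point): End of the bolt (box x -108, y -5, z 50 mm when drawn back).
- keeper (a point): Centre of the keeper, the steel eye on the front wall that receives the bolt (box x -108, y 15, z 50 mm; 36 x 18 x 28 mm).
- ink_jar: Brown jar with a black lid, 66 mm across, 62 mm high, loose; leave it alone. Origin under its centre.
- dish: Flat round glass dish, 69 mm across, 15 mm high, loose; leave it alone. Origin under its centre.
- squeegee: Squeegee with wooden handle, 52 x 110 x 20 mm, lying flat, loose; leave it alone.
- tape_dispenser: Dark blue tape dispenser, 121 x 52 x 67 mm, loose; leave it alone.

How it is judged:
By the outcome, as a careful person would: the job done as asked, in the order asked, and still so for the second after the job is handed in, with the robot touching nothing.
It also fails if it takes over 51 s, if anything falls off the work surface, if the arm or the gripper's body presses on something with over 40 N, if the wrist force passes 120 N, or if a joint passes its speed limit or range.

ROBOT

A 6-joint arm with a two-finger parallel gripper is mounted at the origin on a cart in front of the work surface, level with it; the furniture and walls round the work are solid. World frame = base frame: x ahead of the robot, y to its left, z up, the work surface at z = 0. Lengths are in m, angles in rad, forces in N, time in s.
With the tool pointing down it reaches from about 0.375 to 0.9 m from the base axis. Payload 3.1 kg.
Tool frame: the origin (TCP) lies between the finger pads; the fingertips stand 17 mm ahead of it and the grasp point (between the pads) lies 2 mm behind it (robot.nose_length is the distance from the TCP to the fingertips, in m); z points along the fingers, y is the line along which they close (so a half turn about z gives the same grasp; the last joint's range is limited). The gripper opens to 87 mm and grips with 3 to 60 N. Pads are 19 mm wide; open, the fingers measure 117 mm over their backs; the gripper's body (75 mm by 190 mm) begins 51 mm behind the grasp point.
Start: joints at [-1.325, 0.527, 1.433, -0, 1.181, -0.178], TCP at [0.258, -0.569, 0.214] pointing down, gripper open.
Joint ranges: [-3.08, 3.08], [-0.75, 2.2], [0.22, 2.44], [-1.43, 4.57], [0, 2.65], [-2.85, 2.85]. Speed limits (rad/s): [2.79, 2.79, 3.14, 3.14, 3.14, 3.14].

INTERFACE

Orientations are given as a unit quaternion [x, y, z, w].
In Python, from rig import robot, cams gives the robot as it stands.
- The arm moves only by the shell command python3 -m pendant 'ROWS' [FORCE]. ROWS is JSON, a list of rows, each an object with "jaw": the opening, from 0 (shut) to 1 (fully open); "linear": the shift along the tool's x, y, z in cm, a list of three; "twist": the turn about the tool's z in degrees. A call has 1 to 12 rows; each row shifts and turns the commanded pose from where the row before left it, along the tool's axes as they then stand; what a row does not reach is not made up. A row lasts 1/12 s, in which the tool goes at most 41.7 mm and 7.16 degrees, less where a joint would pass 70% of its speed; a pose out of reach is approached as far as the arm can. A call is refused whole if a number of a shift passes 4.17 or a number of a turn 7.16, either way. A call with a gripper value outside its range is refused whole. The fingers move at their own pace and stop on an object; FORCE is the grip in N (left out, the last holds). Time passes only in rows, so rows that do not move let the fingers close. It gives the time, the measured TCP pose, the force, the opening and the grip force at its end, in the units of the state.
- robot.get_obs(): the state, without advancing time (a new reading comes with each control period).
- cams.camera(name): name is "scene" or "top"; returns a dict with "color" (384x512x3 uint8, blue, green, red), "depth" (384x512 float32, m along the optical axis (not along the pixel's ray), 0 where there is no reading), "fov_y" (degrees; the focal length in pixels is half the picture's height over the tangent of half this angle, whatever the lens; pixels are square), "cx", "cy" (the principal point, pixels), "view" (4x4, takes a point from world to camera coordinates). Camera axes: x right, y down, z forward; pixel columns grow to the right and rows downward; lengths in m; the calibration is good to about 2 mm. A picture is of the moment at which its call begins.
- robot.hand_in(): hands the job in; it is judged then, once.
The state is a dict: "time": time; "q": joint angles; "joint_velocities": joint speeds; "joint_torque": joint torques, N m; "position": TCP position; "tool_rot": TCP orientation; "ft_force": force on the tool from outside, world axes, zero at the start; "moment": the same for the moment, N m; "grip_width": finger opening in m; "grip_force": force on a finger pad.
Only numpy, scipy, OpenCV 4.12 (cv2) and the standard library are available. Lean on these libraries where they do the work, as an engineer would, in place of code of your own. Each camera call takes 0.05 s, during which the arm holds its last target. There are 200 camera calls.

## Working session

There is one attempt and no reset: what is moved stays moved. The work goes in short steps, Python scripts to look and compute and a shell command to move; the robot and the scene stay as the last step left them, time stands still between calls to the robot, and variables do not carry over. Pictures are saved under pics/ and viewed, at most 10 in all, crops included, and the job is handed in when it is done.

```bash
mkdir -p pics
cat > h.py <<'E'
import numpy as np,cv2
from rig import robot,cams
def snap(n):
    c=cams.camera(n); np.savez(f'{n}.npz',**c); return c
def cloud(c):
    h,w=c['depth'].shape; f=h/2/np.tan(np.radians(c['fov_y'])/2)
    v,u=np.mgrid[:h,:w]; d=c['depth']
    P=np.stack([(u-c['cx'])/f*d,(v-c['cy'])/f*d,d,np.ones_like(d)],-1)
    W=P@np.linalg.inv(c['view']).T
    W[d==0]=np.nan
    return W[...,:3]
E
python3 - <<'E'
from h import *
a=snap('scene');b=snap('top')
cv2.imwrite('pics/a.png',a['color']);cv2.imwrite('pics/b.png',b['color'])
for c in(a,b):print(c['fov_y'],c['cx'],c['cy'],np.linalg.inv(c['view'])[:3,3].round(3), c['view'][:3,:3].round(2).tolist())
print(robot.get_obs())
E
```

```text
45.29251512092484 258.34654573050165 194.29379778104058 [-0.058  1.132  0.826] [[-0.8, -0.6, 0.01], [-0.37, 0.47, -0.8], [0.48, -0.64, -0.6]]
48.23712497004371 252.97981799729655 192.0149817454367 [0.314 0.356 1.096] [[0.0, -1.0, 0.01], [-0.98, -0.0, -0.19], [0.19, -0.01, -0.98]]
{'time': 0.1, 'q': array([-1.32450517e+00,  5.28366037e-01,  1.43379189e+00, -5.43081969e-06,
        1.18141219e+00, -1.78544311e-01]), 'joint_velocities': array([ 0.00016902, -0.00109356, -0.00487242, -0.00135386,  0.00032252,
        0.00066406]), 'joint_torque': array([-6.93861966e-04, -4.40987921e+01, -1.77150196e+01,  6.35771616e-02,
        5.34599461e-02, -4.78286859e-05]), 'position': array([ 0.25743593, -0.56876123,  0.21266828]), 'tool_rot': array([ 9.77523360e-01,  2.10824815e-01, -3.59949533e-05, -9.88077950e-04]), 'ft_force': array([ 0.31710874, -0.41231391, -0.41455982]), 'moment': array([-0.02165521,  0.05284467, -0.00676807]), 'grip_force': 0.0, 'grip_width': 0.08693697453804716}
```

View pics/a.png

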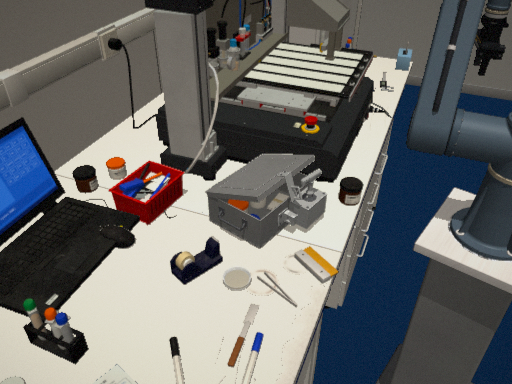

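View pics/b.png

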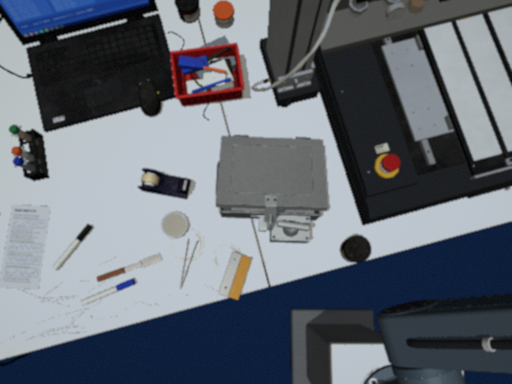

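The scene view shows the box at about (268,197) with its lid partly open and the key at (303,185). In the top view the lid spans (220,137)–(327,210) and the key's bar is near (292,224). Next I'll measure from depth.

Run:
```python
from h import *
for n in('top','scene'):
    c=dict(np.load(n+'.npz'));W=cloud(c)
    if n=='top':
        R=(slice(130,250),slice(205,340))
        cv2.imwrite('pics/c.png',cv2.resize(c['color'][R],None,fx=5,fy=5,interpolation=cv2.INTER_CUBIC)[:600])
        for v in range(140,246,6): print(v,[tuple((W[v,u]*1000).round().astype(int)) for u in (224,250,270,280,286,292,298,304,322)])
        m=np.zeros(W.shape[:2],bool);m[145:195,230:315]=1
        P=W[m];P=P[~np.isnan(P[:,0])]
        A=np.c_[P[:,:2],np.ones(len(P))];k=np.linalg.lstsq(A,P[:,2],rcond=None)[0]
        print('lid plane',k,'tilt',np.arctan(np.hypot(*k[:2])),'yaw of grad',np.degrees(np.arctan2(-k[1],-k[0])))
    else:
        R=(slice(145,250),slice(200,335))
        cv2.imwrite('pics/d.png',cv2.resize(c['color'][R],None,fx=5,fy=5,interpolation=cv2.INTER_CUBIC))
```

```text
140 [(np.int64(631), np.int64(421), np.int64(111)), (np.int64(632), np.int64(359), np.int64(108)), (np.int64(632), np.int64(310), np.int64(108)), (np.int64(633), np.int64(286), np.int64(107)), (np.int64(634), np.int64(272), np.int64(105)), (np.int64(633), np.int64(258), np.int64(108)), (np.int64(634), np.int64(243), np.int64(103)), (np.int64(634), np.int64(228), np.int64(103)), (np.int64(634), np.int64(185), np.int64(104))]
146 [(np.int64(615), np.int64(420), np.int64(114)), (np.int64(615), np.int64(358), np.int64(115)), (np.int64(615), np.int64(311), np.int64(115)), (np.int64(617), np.int64(287), np.int64(111)), (np.int64(616), np.int64(273), np.int64(113)), (np.int64(617), np.int64(258), np.int64(111)), (np.int64(617), np.int64(244), np.int64(111)), (np.int64(616), np.int64(230), np.int64(113)), (np.int64(617), np.int64(186), np.int64(110))]
152 [(np.int64(599), np.int64(420), np.int64(119)), (np.int64(599), np.int64(358), np.int64(119)), (np.int64(599), np.int64(311), np.int64(119)), (np.int64(598), np.int64(288), np.int64(124)), (np.int64(599), np.int64(273), np.int64(119)), (np.
[... 5949 characters left out ...]
.int64(404), np.int64(259), np.int64(91)), (np.int64(404), np.int64(245), np.int64(85)), (np.int64(404), np.int64(231), np.int64(88)), (np.int64(412), np.int64(174), np.int64(2))]
242 [(np.int64(396), np.int64(424), np.int64(-5)), (np.int64(396), np.int64(358), np.int64(1)), (np.int64(394), np.int64(308), np.int64(28)), (np.int64(393), np.int64(284), np.int64(39)), (np.int64(393), np.int64(269), np.int64(40)), (np.int64(393), np.int64(255), np.int64(48)), (np.int64(392), np.int64(242), np.int64(58)), (np.int64(392), np.int64(228), np.int64(65)), (np.int64(397), np.int64(174), np.int64(0))]
lid plane [-0.38074499  0.01391877  0.34438501] tilt 0.3640199402621446 yaw of grad -2.0936106735700104
```

View pics/c.png

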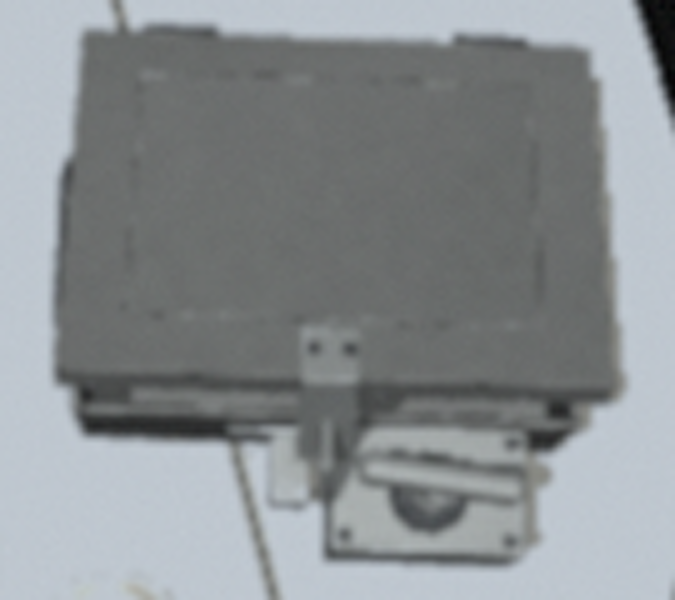

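View pics/d.png

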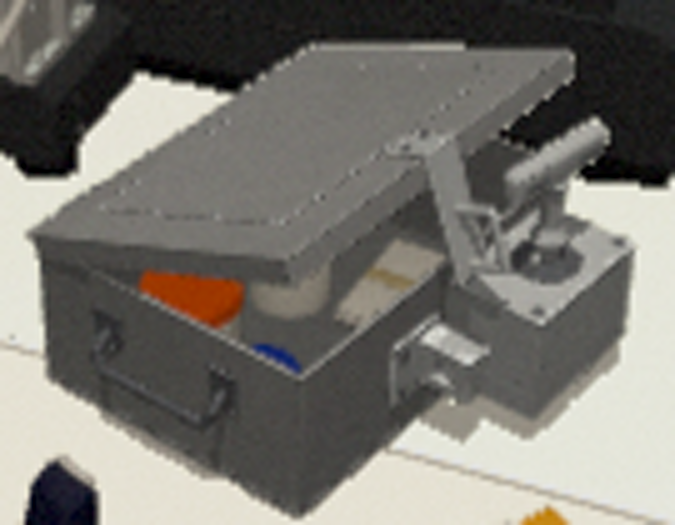

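The lid is open about 0.36 rad and the box is yawed about -2°, with its origin near (0.545, 0.307). The key is at (0.421, 0.261), turned about +0.1 rad. I'll check the corridor heights, then move.

```bash
python3 - <<'E'
from h import *
for n in('top','scene'):
    W=cloud(dict(np.load(n+'.npz'))).reshape(-1,3);W=W[~np.isnan(W[:,0])]
    for y in np.arange(-.7,.55,.1):
        print(n,round(y,1),[ (round(float(W[k,2].max()),2) if (k:=(abs(W[:,0]-x)<.05)&(abs(W[:,1]-y)<.05)).any() else None) for x in (.2,.3,.4,.5,.6,.7)])
E
python3 -m pendant '[{"jaw":0,"linear":[0,0,-1],"twist":-7.16},{"jaw":0,"linear":[0,0,-1],"twist":-7.16},{"jaw":0,"linear":[0,0,-1],"twist":-7.16},{"jaw":0,"linear":[0,0,-1],"twist":-7.16},{"jaw":0,"linear":[0,0,-1],"twist":-7.16},{"jaw":0,"linear":[0,0,-1],"twist":-7.16},{"jaw":0,"linear":[0,0,-1],"twist":-7.16},{"jaw":0,"linear":[0,0,-1],"twist":-7.16}]' 20
```

```text
top -0.7 [-0.91, -0.91, -0.91, -0.91, None, None]
top -0.6 [-0.91, -0.91, -0.91, -0.91, None, None]
top -0.5 [-0.91, -0.91, -0.91, -0.91, None, None]
top -0.4 [-0.91, -0.9, -0.91, -0.93, None, None]
top -0.3 [-0.91, -0.91, 0.01, 0.13, 0.13, None]
top -0.2 [-0.82, -0.91, 0.01, 0.22, 0.23, 0.22]
top -0.1 [-0.81, 0.41, 0.01, 0.22, 0.22, 0.22]
top -0.0 [0.5, 0.5, 0.1, 0.19, 0.19, 0.19]
top 0.1 [0.44, 0.42, 0.12, 0.2, 0.19, 0.16]
top 0.2 [-0.01, 0.01, 0.17, 0.17, 0.14, 0.3]
top 0.3 [-0.91, 0.01, 0.17, 0.18, 0.14, 0.28]
top 0.4 [-0.91, 0.03, 0.02, 0.17, 0.14, 0.01]
top 0.5 [0.01, 0.01, 0.02, 0.07, 0.02, 0.09]
scene -0.7 [-0.92, -0.91, -0.91, 0.0, 0.01, 0.01]
scene -0.6 [0.46, 0.45, -0.91, 0.0, 0.0, -0.0]
scene -0.5 [0.46, 0.46, -0.91, 0.01, 0.22, 0.22]
scene -0.4 [-0.91, -0.91, -0.91, 0.1, 0.22, 0.42]
scene -0.3 [-0.92, -0.91, 0.0, 0.13, 0.39, 0.44]
scene -0.2 [-0.82, -0.91, 0.0, 0.22, 0.39, 0.45]
scene -0.1 [0.56, 0.54, 0.0, 0.22, 0.22, 0.22]
scene -0.0 [0.56, 0.55, 0.11, 0.19, 0.19, 0.21]
scene 0.1 [0.44, 0.41, 0.12, 0.19, 0.19, 0.16]
scene 0.2 [None, 0.0, 0.16, 0.17, 0.14, 0.3]
scene 0.3 [None, 0.0, 0.16, 0.17, 0.14, 0.28]
scene 0.4 [0.0, 0.02, 0.06, 0.17, 0.14, 0.0]
scene 0.5 [0.0, 0.01, 0.02, 0.06, 0.02, 0.08]
time: 0.77
position: [0.2575, -0.569, 0.2934]
tool_rot: [0.755, 0.656, 0.0, -0.001]
ft_force: [0.0, 0.1, 0.5]
grip_width: 0.0418
grip_force: 0.0
```

```bash
python3 -m pendant '[{"jaw":0,"linear":[3.83,1.26,0],"twist":0},{"jaw":0,"linear":[3.83,1.26,0],"twist":0},{"jaw":0,"linear":[3.83,1.26,0],"twist":0},{"jaw":0,"linear":[3.83,1.26,0],"twist":0},{"jaw":0,"linear":[3.83,1.26,0],"twist":0},{"jaw":0,"linear":[3.83,1.26,0],"twist":0},{"jaw":0,"linear":[3.83,1.26,0],"twist":0},{"jaw":0,"linear":[3.83,1.26,0],"twist":0}]'
python3 -m pendant '[{"jaw":0,"linear":[4,-0.27,0],"twist":0},{"jaw":0,"linear":[4,-0.27,0],"twist":0},{"jaw":0,"linear":[4,-0.27,0],"twist":0},{"jaw":0,"linear":[4,-0.27,0],"twist":0},{"jaw":0,"linear":[4,-0.27,0],"twist":0},{"jaw":0,"linear":[4,-0.27,0],"twist":0},{"jaw":0,"linear":[4,-0.27,0],"twist":0}]'
python3 -m pendant '[{"jaw":0,"linear":[4.1,0,0],"twist":0},{"jaw":0,"linear":[4.1,0,0],"twist":0},{"jaw":0,"linear":[4.1,0,0],"twist":0},{"jaw":0,"linear":[4.1,0,0],"twist":0},{"jaw":0,"linear":[4.1,0,0],"twist":0},{"jaw":0,"linear":[4.1,0,0],"twist":0},{"jaw":0,"linear":[4.1,0,0],"twist":0},{"jaw":0,"linear":[4.1,0,0],"twist":0},{"jaw":0,"linear":[4.1,0,0],"twist":0},{"jaw":0,"linear":[0,0,0],"twist":0}]'
```

```text
time: 1.43
position: [0.4022, -0.2789, 0.2933]
tool_rot: [0.757, 0.653, 0.0, -0.0]
ft_force: [0.9, -0.2, 0.5]
grip_width: 0.0007
grip_force: 0.0
time: 2.02
position: [0.4235, 0.0008, 0.2934]
tool_rot: [0.757, 0.653, -0.0, -0.0]
ft_force: [1.5, -0.4, 0.7]
grip_width: 0.001
grip_force: 0.0
time: 2.85
position: [0.4782, 0.3707, 0.2927]
tool_rot: [0.755, 0.656, 0.002, -0.001]
ft_force: [1.1, -0.6, 0.1]
grip_width: 0.0001
grip_force: 0.0
```

```bash
python3 -m pendant '[{"jaw":0,"linear":[0,0,3.5],"twist":0},{"jaw":0,"linear":[0,0,3.5],"twist":0},{"jaw":0,"linear":[0,0,2.5],"twist":0},{"jaw":0,"linear":[0,0,1],"twist":0},{"jaw":0,"linear":[0,0,1],"twist":0},{"jaw":0,"linear":[0,0,1],"twist":0},{"jaw":0,"linear":[0,0,1],"twist":0}]'
python3 -m pendant '[{"jaw":0,"linear":[0,0,1],"twist":0},{"jaw":0,"linear":[0,0,1],"twist":0},{"jaw":0,"linear":[0,0,1],"twist":0},{"jaw":0,"linear":[0,0,0.7],"twist":0},{"jaw":0,"linear":[0,0,0],"twist":0}]'
```

```text
time: 3.43
position: [0.479, 0.3641, 0.1591]
tool_rot: [0.757, 0.653, 0.001, 0.0]
ft_force: [-0.6, -0.2, -0.3]
grip_width: -0.0002
grip_force: 0.0
time: 3.85
position: [0.4769, 0.3633, 0.1197]
tool_rot: [0.757, 0.654, -0.002, -0.0]
ft_force: [0.1, -0.2, 0.3]
grip_width: 0.0006
grip_force: 0.0
```

Run:
```python
from h import *
a=snap('scene')
cv2.imwrite('pics/e.png',cv2.resize(a['color'][120:260,180:350],None,fx=4,fy=4,interpolation=cv2.INTER_CUBIC))
```

```text
(no output)
```

View pics/e.png

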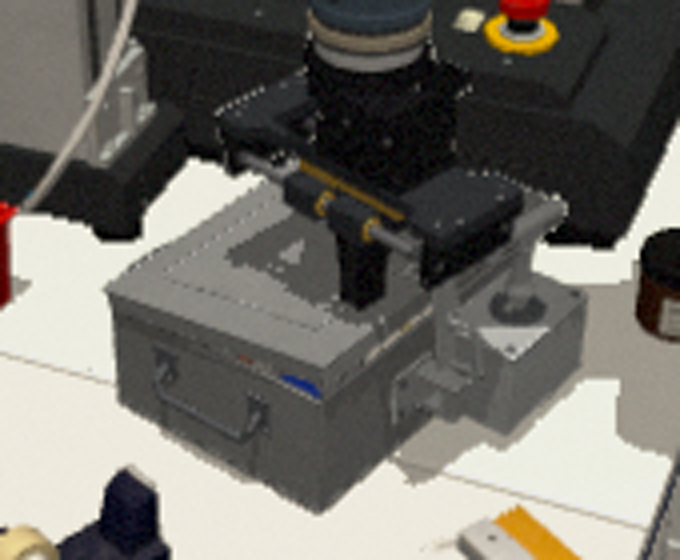

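The fingers (crop about 360,300) have brought the lid nearly down, but a sliver of gap still shows at (290,375). I'll press further and watch the force.

```bash
for i in 1 2 3; do python3 -m pendant '[{"jaw":0,"linear":[0,0,0.2],"twist":0},{"jaw":0,"linear":[0,0,0.1],"twist":0},{"jaw":0,"linear":[0,0,0],"twist":0}]' | grep -E "pos|ft"; done
```

```text
position: [0.4782, 0.364, 0.1188]
ft_force: [1.5, 0.5, -0.1]
position: [0.478, 0.364, 0.1156]
ft_force: [-0.8, 0.6, -0.2]
position: [0.4778, 0.3639, 0.1123]
ft_force: [0.3, 0.8, 1.0]
```

```bash
for i in 1 2; do python3 -m pendant '[{"jaw":0,"linear":[0,0,0.2],"twist":0},{"jaw":0,"linear":[0,0,0],"twist":0},{"jaw":0,"linear":[0,0,0],"twist":0}]' | grep -E "pos|ft"; done
python3 - <<'E'
from h import *
b=snap('scene');W=cloud(b)
cv2.imwrite('pics/f.png',cv2.resize(b['color'][150:260,190:340],None,fx=5,fy=5,interpolation=cv2.INTER_CUBIC))
print(robot.get_obs()['ft_force'],robot.get_obs()['joint_torque'])
P=W.reshape(-1,3);P=P[~np.isnan(P[:,0])]
for x in (.46,.5,.54,.58,.62):
    k=(abs(P[:,0]-x)<.01)&(abs(P[:,1]-.40)<.02)&(P[:,2]<.2); print(x,np.median(P[k,2]),k.sum())
E
```

```text
position: [0.4778, 0.3637, 0.1103]
ft_force: [-0.8, 0.3, 0.2]
position: [0.4778, 0.3637, 0.1084]
ft_force: [0.6, -0.2, -1.0]
[ 0.39420365  0.38571888 -0.96644523] [ 3.69846020e-03 -4.43269372e+01 -1.35972458e+01  6.77448255e-02
 -1.53293711e-02  2.23491804e-05]
0.46 0.06580948837569894 400
0.5 0.114397227424761 92
0.54 0.11025454574027621 76
0.58 0.10652443794568955 68
0.62 0.10240528041880226 60
```

View pics/f.png

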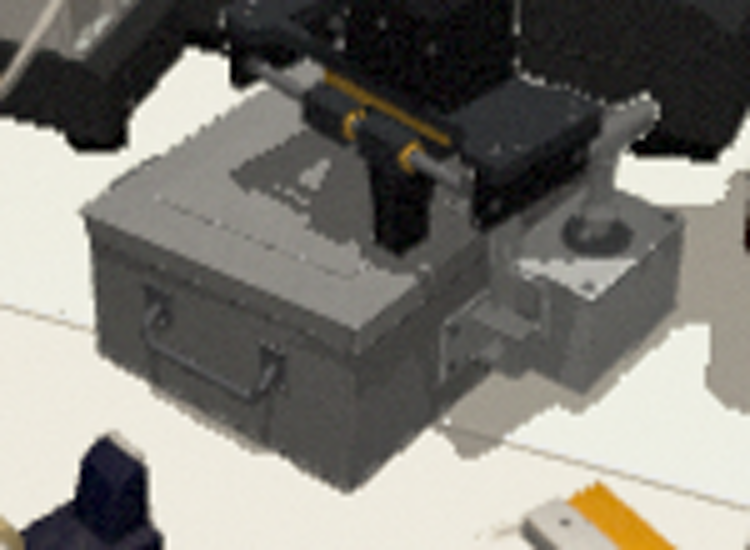

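The fingers at crop (400,240) are on the lid, and it looks almost shut. The heights don't agree, though, so I'll check lid slope, bench bias and nose length.

Run:
```python
from h import *
print(robot.nose_length, robot.get_obs()['position'])
b=snap('top')
for n in('scene','top'):
    P=cloud(dict(np.load(n+'.npz'))).reshape(-1,3);P=P[~np.isnan(P[:,0])]
    k=(abs(P[:,0]-.35)<.03)&(abs(P[:,1]-.40)<.05);print(n,'bench',np.median(P[k,2]))
    for y in(.2,.24,.34,.38,.41):
        print(y,[(round(float(np.median(P[k,2])),4),int(k.sum())) for x in (.46,.48,.5,.54,.58,.62) for k in [(abs(P[:,0]-x)<.01)&(abs(P[:,1]-y)<.015)&(P[:,2]<.145)&(P[:,2]>.09)]])
```

```text
0.017 [0.47782893 0.36376173 0.10841664]
scene bench 0.47465712104316127
0.2 [(0.1164, 8), (nan, 0), (0.1126, 6), (nan, 0), (nan, 0), (0.1004, 1)]
0.24 [(0.0909, 3), (nan, 0), (nan, 0), (nan, 0), (nan, 0), (0.1015, 13)]
0.34 [(0.1158, 57), (0.1151, 17), (0.1147, 6), (0.1104, 47), (0.1072, 43), (0.1027, 38)]
0.38 [(0.1167, 95), (0.1174, 85), (0.1145, 51), (0.1111, 51), (0.1075, 50), (0.1025, 44)]
0.41 [(0.1156, 87), (0.1144, 60), (0.1131, 57), (0.1096, 57), (0.1059, 49), (0.1023, 46)]
top bench 0.01698711167085909
0.2 [(0.1188, 6), (0.1173, 41), (0.1143, 76), (0.1108, 97), (0.1084, 97), (0.104, 101)]
0.24 [(nan, 0), (nan, 0), (nan, 0), (0.1127, 45), (0.1095, 103), (0.1049, 98)]
0.34 [(nan, 0), (0.1174, 10), (nan, 0), (nan, 0), (nan, 0), (nan, 0)]
0.38 [(nan, 0), (nan, 0), (nan, 0), (nan, 0), (nan, 0), (0.1052, 69)]
0.41 [(0.1176, 37), (0.1172, 1), (nan, 0), (nan, 0), (nan, 0), (0.1051, 90)]
  return _methods._mean(a, axis=axis, dtype=dtype,
  ret = ret.dtype.type(ret / rcount)
```

Run:
```python
from h import *
for n in('scene','top'):
    c=dict(np.load(n+'.npz'));W=cloud(c)
    g=c['color'].max(-1)
    m=(g<60)&(abs(W[...,0]-.478)<.06)&(abs(W[...,1]-.364)<.06)&(W[...,2]>.09)&(W[...,2]<.2)
    P=W[m];print(n,len(P))
    for z in np.arange(.1,.2,.01):
        q=P[abs(P[:,2]-z)<.005]
        if len(q):print(round(z,2),len(q),q.min(0).round(3),q.max(0).round(3))
o=robot.get_obs();print(o)
```

```text
scene 270
0.11 4 [0.476 0.307 0.111] [0.534 0.372 0.115]
0.12 29 [0.463 0.317 0.115] [0.509 0.378 0.125]
0.13 35 [0.464 0.354 0.125] [0.485 0.378 0.135]
0.14 33 [0.465 0.351 0.135] [0.485 0.377 0.144]
0.15 39 [0.461 0.355 0.145] [0.489 0.379 0.155]
0.16 34 [0.462 0.359 0.156] [0.493 0.378 0.165]
0.17 7 [0.461 0.368 0.165] [0.466 0.376 0.172]
0.18 3 [0.446 0.362 0.184] [0.448 0.368 0.184]
0.19 38 [0.444 0.366 0.185] [0.508 0.407 0.195]
top 10
0.11 1 [0.513 0.321 0.115] [0.513 0.321 0.115]
0.12 9 [0.48  0.321 0.115] [0.51  0.328 0.118]
{'time': 5.25, 'q': array([ 4.64815350e-01,  6.29033723e-01,  1.58701778e+00, -6.99309264e-05,
        9.25705953e-01,  6.11142768e-01]), 'joint_velocities': array([-0.0021013 , -0.0017957 ,  0.00088677, -0.0011295 ,  0.00124754,
       -0.00156694]), 'joint_torque': array([ 1.03399681e-03, -4.43245590e+01, -1.35976151e+01,  6.66264212e-02,
       -1.36347886e-02, -2.19949533e-05]), 'position': array([0.47786339, 0.36378433, 0.10846362]), 'tool_rot': array([ 7.56889747e-01,  6.53542579e-01, -8.67335356e-05,  6.90631659e-06]), 'ft_force': array([0.36655985, 0.83128933, 0.2126154 ]), 'moment': array([ 0.00599462, -0.08873228,  0.02797348]), 'grip_force': 0.0, 'grip_width': 0.0008972151786635444}
```

```bash
python3 -m pendant '[{"jaw":0,"linear":[0,0,-2],"twist":0},{"jaw":0,"linear":[0,0,-2],"twist":0},{"jaw":0,"linear":[0,0,0],"twist":0},{"jaw":0,"linear":[0,0,0],"twist":0}]'
python3 - <<'E'
from h import *
c=snap('scene');W=cloud(c);g=c['color'].max(-1)
m=(g<60)&(abs(W[...,0]-.478)<.03)&(abs(W[...,1]-.364)<.02)&(W[...,2]>.09)&(W[...,2]<.25)
P=W[m]
for z in np.arange(.1,.25,.01):
    q=P[abs(P[:,2]-z)<.005]
    if len(q):print(round(z,2),len(q),q.min(0).round(3),q.max(0).round(3))
P=W.reshape(-1,3)
print([(round(float(np.median(P[k,2])),4),int(k.sum())) for x in (.46,.48,.5,.54,.58,.62) for k in [(abs(P[:,0]-x)<.01)&(abs(P[:,1]-.4)<.02)&(P[:,2]<.145)&(P[:,2]>.09)]])
o=robot.get_obs();print(o['joint_torque'].round(2),o['q'],o['ft_force'])
E
```

```text
time: 5.58
position: [0.4787, 0.3642, 0.1495]
tool_rot: [0.757, 0.654, 0.001, 0.0]
ft_force: [-0.5, -0.1, -0.5]
grip_width: 0.0008
grip_force: 0.0
0.16 21 [0.465 0.355 0.158] [0.485 0.377 0.165]
0.17 40 [0.466 0.356 0.165] [0.486 0.379 0.175]
0.18 35 [0.465 0.356 0.175] [0.486 0.377 0.185]
0.19 39 [0.463 0.358 0.185] [0.49  0.379 0.195]
0.2 40 [0.462 0.354 0.195] [0.492 0.379 0.205]
0.21 19 [0.46  0.365 0.205] [0.492 0.379 0.213]
0.22 3 [0.45  0.367 0.215] [0.462 0.378 0.223]
0.24 4 [0.448 0.378 0.237] [0.487 0.383 0.245]
[(0.1155, 112), (0.115, 78), (0.1138, 77), (0.1103, 71), (0.1065, 65), (0.1026, 57)]
[ -0.   -44.38 -15.66   0.07  -0.06   0.  ] [ 4.64848487e-01  5.73789788e-01  1.55817308e+00 -5.80343069e-05
  1.00937265e+00  6.11124686e-01] [-0.45036422 -0.41304762 -0.19430133]
```

Image depth puts the real fingertips about 8.5 mm above the reported TCP, not 17 mm below it. That is a z offset of roughly 25 mm, and the lid is still about 0.1 rad open. I'll press on, watching the force.

```bash
python3 -m pendant '[{"jaw":0,"linear":[0,0,2],"twist":0},{"jaw":0,"linear":[0,0,1.5],"twist":0},{"jaw":0,"linear":[0,0,0.7],"twist":0},{"jaw":0,"linear":[0,0,0.5],"twist":0},{"jaw":0,"linear":[0,0,0.5],"twist":0},{"jaw":0,"linear":[0,0,0.2],"twist":0},{"jaw":0,"linear":[0,0,0],"twist":0}]' | grep -E "pos|ft"
for i in 1 2 3; do python3 -m pendant '[{"jaw":0,"linear":[0,0,0.1],"twist":0},{"jaw":0,"linear":[0,0,0],"twist":0}]' | grep -E "pos|ft";done
```

```text
position: [0.4779, 0.3638, 0.0942]
ft_force: [-0.7, 0.2, 0.5]
position: [0.4783, 0.364, 0.0939]
ft_force: [-0.2, -0.3, -0.9]
position: [0.4784, 0.3641, 0.0934]
ft_force: [-0.7, 0.0, 3.3]
position: [0.4785, 0.3641, 0.0933]
ft_force: [-1.3, -1.0, 9.5]
```

```bash
python3 -m pendant '[{"jaw":0,"linear":[0,0,0.1],"twist":0},{"jaw":0,"linear":[0,0,0],"twist":0}]' | grep -E "pos|ft"
python3 -m pendant '[{"jaw":0,"linear":[0,0,-3],"twist":0},{"jaw":0,"linear":[0,0,-4],"twist":0},{"jaw":0.6,"linear":[0,0,-4],"twist":0},{"jaw":0.6,"linear":[-3.67,-1.36,-0.5],"twist":0},{"jaw":0.6,"linear":[-3.67,-1.36,0],"twist":0},{"jaw":0.6,"linear":[-3.67,-1.36,0],"twist":0},{"jaw":0.6,"linear":[0,0,0],"twist":0},{"jaw":0.6,"linear":[0,0,0],"twist":0}]'
python3 - <<'E'
from h import *
c=snap('scene');W=cloud(c);P=W.reshape(-1,3)
cv2.imwrite('pics/g.png',cv2.resize(c['color'][110:260,190:340],None,fx=4,fy=4,interpolation=cv2.INTER_CUBIC))
for y in(.34,.4):print([(round(float(np.median(P[k,2])),4),int(k.sum())) for x in (.46,.48,.5,.54,.58,.62) for k in [(abs(P[:,0]-x)<.01)&(abs(P[:,1]-y)<.02)&(P[:,2]<.145)&(P[:,2]>.09)]])
g=c['color'].max(-1)
m=(g<60)&(abs(W[...,0]-.4215)<.06)&(abs(W[...,1]-.261)<.02)&(W[...,2]>.18)&(W[...,2]<.32)
Q=W[m]
for z in np.arange(.2,.32,.01):
    q=Q[abs(Q[:,2]-z)<.005]
    if len(q):print(round(z,2),len(q),q.min(0).round(3),q.max(0).round(3))
# key bar points
k=(abs(P[:,0]-.4215)<.03)&(abs(P[:,1]-.261)<.06)&(P[:,2]>.135)&(P[:,2]<.17);print('key',k.sum(),P[k].min(0),P[k].max(0),P[k].mean(0))
E
```

```text
position: [0.4785, 0.3641, 0.0933]
ft_force: [-3.4, -1.7, 14.5]
time: 7.55
position: [0.42, 0.2595, 0.2058]
tool_rot: [0.758, 0.653, -0.0, -0.0]
ft_force: [-0.1, -0.8, -0.1]
grip_width: 0.0325
grip_force: 0.0
[(0.1006, 74), (0.1018, 76), (0.1022, 71), (0.1019, 67), (0.1018, 62), (0.1004, 58)]
[(0.1002, 89), (0.1011, 81), (0.1013, 79), (0.1014, 77), (0.1015, 73), (0.1004, 70)]
0.21 3 [0.394 0.252 0.214] [0.436 0.259 0.215]
0.22 52 [0.391 0.245 0.215] [0.445 0.275 0.225]
0.23 47 [0.392 0.249 0.225] [0.445 0.275 0.235]
0.24 50 [0.39  0.249 0.235] [0.446 0.276 0.245]
0.25 55 [0.389 0.248 0.245] [0.447 0.276 0.255]
0.26 62 [0.385 0.244 0.255] [0.448 0.277 0.265]
0.27 39 [0.387 0.251 0.265] [0.451 0.278 0.274]
0.28 20 [0.373 0.246 0.275] [0.451 0.281 0.285]
0.29 22 [0.37  0.251 0.285] [0.443 0.279 0.295]
0.3 18 [0.371 0.264 0.295] [0.443 0.281 0.304]
0.31 19 [0.374 0.274 0.305] [0.472 0.281 0.313]
key 183 [0.40746492 0.22624769 0.13541268] [0.43146504 0.3019968  0.16112046] [0.41681758 0.26805221 0.15224489]
```

View pics/g.png

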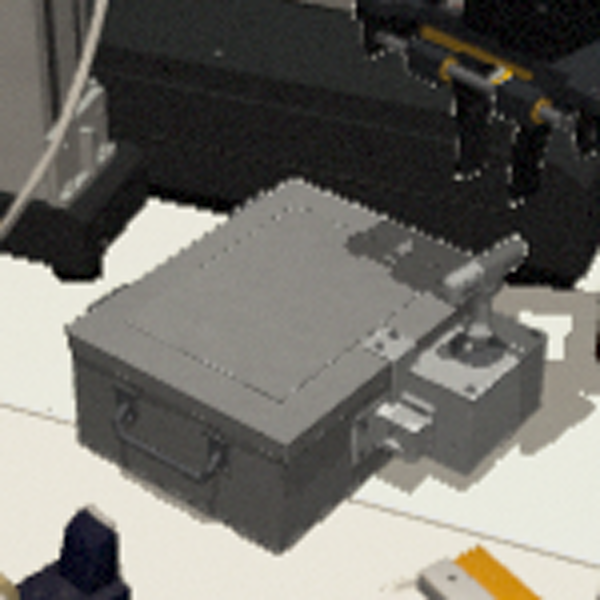

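The lid is shut: its top is flat at about 0.1015. The open fingers (crop 465,170 and 520,190) straddle the key bar at (487,265). I'll descend and grip.

```bash
python3 -m pendant '[{"jaw":0.6,"linear":[0,0,3],"twist":0},{"jaw":0.6,"linear":[0,0,3],"twist":0},{"jaw":0.6,"linear":[0,0,1.5],"twist":0},{"jaw":0.6,"linear":[0,0,0.8],"twist":0},{"jaw":0.6,"linear":[0,0,0],"twist":0}]'
python3 -m pendant '[{"jaw":0,"linear":[0,0,0],"twist":0},{"jaw":0,"linear":[0,0,0],"twist":0},{"jaw":0,"linear":[0,0,0],"twist":0},{"jaw":0,"linear":[0,0,0],"twist":0},{"jaw":0,"linear":[0,0,0],"twist":0},{"jaw":0,"linear":[0,0,0],"twist":0}]' 25
python3 -c "
from rig import robot;print(robot.get_obs()['moment'])"
```

```text
time: 8.02
position: [0.4216, 0.2614, 0.1209]
tool_rot: [0.757, 0.654, -0.001, -0.001]
ft_force: [-0.1, -0.2, -1.0]
grip_width: 0.0521
grip_force: 0.0
time: 8.52
position: [0.4218, 0.261, 0.1231]
tool_rot: [0.757, 0.654, 0.001, 0.0]
ft_force: [0.1, 0.8, -0.3]
grip_width: 0.0198
grip_force: 0.0
[-0.01558867 -0.1166471  -0.02291105]
```

```bash
python3 -m pendant '[{"jaw":0,"linear":[0,0,0],"twist":0},{"jaw":0,"linear":[0,0,0],"twist":0},{"jaw":0,"linear":[0,0,0],"twist":0},{"jaw":0,"linear":[0,0,0],"twist":0}]' 25
python3 -m pendant '[{"jaw":0,"linear":[0,0,0.3],"twist":0},{"jaw":0,"linear":[0,0,0.3],"twist":0},{"jaw":0,"linear":[0,0,0.2],"twist":0},{"jaw":0,"linear":[0,0,0.2],"twist":0},{"jaw":0,"linear":[0,0,0],"twist":0}]'
python3 -c "
from rig import robot;print(robot.get_obs()['moment'])"
```

```text
time: 8.85
position: [0.4212, 0.2609, 0.1226]
tool_rot: [0.757, 0.654, -0.0, -0.0]
ft_force: [-1.8, 0.5, 0.9]
grip_width: 0.0135
grip_force: 25.0
time: 9.27
position: [0.4214, 0.2609, 0.1129]
tool_rot: [0.757, 0.654, -0.0, -0.0]
ft_force: [-2.5, 0.0, 7.1]
grip_width: 0.0135
grip_force: 25.0
[ 0.06613185  0.28001863 -0.0502738 ]
```

```bash
cat > s.py <<'E'
from rig import robot;import numpy as np
o=robot.get_obs();r=o['tool_rot'];h=np.degrees(2*np.arctan2(r[1],r[0]))
print(o['time'],'key~',round(np.radians(87.9-h),3),'z',o['position'][2].round(4),'F',o['ft_force'].round(1),'M',o['moment'].round(3))
E
python3 s.py; for i in 1 2 3 4 5 6 7 8; do python3 -m pendant '[{"jaw":0,"linear":[0,0,0],"twist":-2},{"jaw":0,"linear":[0,0,0],"twist":-2},{"jaw":0,"linear":[0,0,0],"twist":0}]' >/dev/null; python3 s.py;done
```

```text
9.2667 key~ 0.11 z 0.1129 F [-2.5  0.   7.1] M [ 0.066  0.28  -0.05 ]
9.5167 key~ 0.038 z 0.1129 F [-2.4  0.7  6.8] M [0.099 0.291 0.231]
9.7667 key~ -0.031 z 0.1129 F [-2.1 -0.3  6.7] M [0.1   0.259 0.005]
10.0167 key~ -0.101 z 0.1129 F [-1.6  0.4  6.9] M [ 0.017  0.269 -0.023]
10.2667 key~ -0.171 z 0.1129 F [-2.6  0.7  6.8] M [0.053 0.196 0.023]
10.5167 key~ -0.241 z 0.1129 F [-1.9  1.2  6.6] M [0.129 0.194 0.006]
10.7667 key~ -0.31 z 0.1129 F [-1.8  0.6  6. ] M [ 0.049  0.212 -0.077]
11.0167 key~ -0.38 z 0.1129 F [-0.9  0.4  5.6] M [ 0.048  0.155 -0.084]
11.2667 key~ -0.449 z 0.1129 F [-1.2  0.1  5.8] M [ 0.12   0.121 -0.091]
```

```bash
for i in 1 2 3 4 5 6 7 8 9 10 11 12; do python3 -m pendant '[{"jaw":0,"linear":[0,0,0],"twist":2},{"jaw":0,"linear":[0,0,0],"twist":2},{"jaw":0,"linear":[0,0,0],"twist":0}]' >/dev/null; python3 s.py;done
```

```text
11.5167 key~ -0.378 z 0.1129 F [-1.3  1.   6.6] M [0.121 0.124 0.016]
11.7667 key~ -0.308 z 0.1129 F [-1.4  0.6  6.7] M [0.032 0.207 0.02 ]
12.0167 key~ -0.238 z 0.1129 F [-1.4 -0.2  7. ] M [ 0.071  0.23  -0.014]
12.2667 key~ -0.168 z 0.1129 F [-1.4 -0.1  6.5] M [0.066 0.195 0.059]
12.5167 key~ -0.099 z 0.1129 F [-2.4  0.3  6.7] M [0.074 0.286 0.051]
12.7667 key~ -0.029 z 0.1129 F [-1.2  1.1  5.8] M [0.074 0.313 0.093]
13.0167 key~ 0.041 z 0.1129 F [-2.8  1.   6.5] M [0.135 0.312 0.08 ]
13.2667 key~ 0.11 z 0.1129 F [-2.3  0.3  7.2] M [0.013 0.291 0.066]
13.5167 key~ 0.18 z 0.1129 F [-2.   0.1  6.9] M [0.064 0.332 0.126]
13.7667 key~ 0.25 z 0.1129 F [-2.9 -0.   7.3] M [0.049 0.461 0.097]
14.0167 key~ 0.32 z 0.1129 F [-3.2  0.1  7.8] M [0.153 0.398 0.136]
14.2667 key~ 0.39 z 0.1129 F [-2.5  0.7  7.5] M [0.122 0.402 0.067]
```

```bash
for i in 1 2 3; do python3 -m pendant '[{"jaw":0,"linear":[0,0,-0.1],"twist":0},{"jaw":0,"linear":[0,0,0],"twist":0},{"jaw":0,"linear":[0,0,0],"twist":0}]' >/dev/null; python3 s.py; done
```

```text
14.5167 key~ 0.389 z 0.1131 F [-2.2  1.9 -1. ] M [0.276 0.231 0.066]
14.7667 key~ 0.389 z 0.114 F [-2.1  2.3 -6.6] M [0.438 0.151 0.068]
15.0167 key~ 0.389 z 0.1154 F [-2.6  2.5 -3.9] M [0.421 0.316 0.064]
```

The key is caught, since pulling up is resisted. Now turning clockwise.

```bash
python3 -m pendant '[{"jaw":0,"linear":[0,0,0.2],"twist":0},{"jaw":0,"linear":[0,0,0],"twist":0}]' 40 >/dev/null; python3 s.py; for i in 1 2 3 4; do python3 -m pendant '[{"jaw":0,"linear":[0,0,0],"twist":3},{"jaw":0,"linear":[0,0,0],"twist":3},{"jaw":0,"linear":[0,0,0],"twist":3},{"jaw":0,"linear":[0,0,0],"twist":3},{"jaw":0,"linear":[0,0,0],"twist":0}]' >/dev/null; python3 s.py;done; for i in 1 2 3; do python3 -m pendant '[{"jaw":0,"linear":[0,0,0],"twist":2},{"jaw":0,"linear":[0,0,0],"twist":0}]' >/dev/null; python3 s.py;done
```

```text
15.1833 key~ 0.389 z 0.1139 F [-3.8  1.5  1.5] M [0.345 0.61  0.082]
15.6 key~ 0.599 z 0.1139 F [-4.6  2.2  2.3] M [0.391 0.729 0.106]
16.0167 key~ 0.808 z 0.1139 F [-5.   2.9  2.7] M [0.491 0.918 0.083]
16.4333 key~ 1.017 z 0.1139 F [-5.2  2.5  2.6] M [0.605 0.941 0.156]
16.85 key~ 1.227 z 0.1139 F [-5.5  3.7  2.3] M [0.767 0.977 0.187]
17.0167 key~ 1.261 z 0.1139 F [-4.6  4.6  2.1] M [0.771 1.066 0.138]
17.1833 key~ 1.296 z 0.1139 F [-5.7  5.8  2.2] M [0.81  1.017 0.131]
17.35 key~ 1.331 z 0.1139 F [-4.7  3.9  1.7] M [0.828 1.064 0.144]
```

Carrying on to the stop, until the torque rises.

```bash
for i in 1 2 3 4 5 6; do python3 -m pendant '[{"jaw":0,"linear":[0,0,0],"twist":2},{"jaw":0,"linear":[0,0,0],"twist":0}]' >/dev/null; python3 s.py;done
python3 - <<'E'
from h import *
a=snap('scene')
cv2.imwrite('pics/i.png',cv2.resize(a['color'][150:250,230:350],None,fx=6,fy=6,interpolation=cv2.INTER_CUBIC))
E
```

```text
17.5167 key~ 1.366 z 0.1139 F [-6.4  4.9  2.7] M [0.866 1.069 0.149]
17.6833 key~ 1.401 z 0.1139 F [-5.9  4.3  2.1] M [0.899 1.065 0.156]
17.85 key~ 1.436 z 0.1139 F [-4.7  4.7  3. ] M [0.94  1.081 0.179]
18.0167 key~ 1.471 z 0.1139 F [-6.1  4.6  2.2] M [0.979 1.069 0.162]
18.1833 key~ 1.506 z 0.1139 F [-5.6  4.9  2.8] M [0.977 1.087 0.139]
18.35 key~ 1.54 z 0.1139 F [-5.6  6.5  3.2] M [1.045 1.097 0.27 ]
```

View pics/i.png

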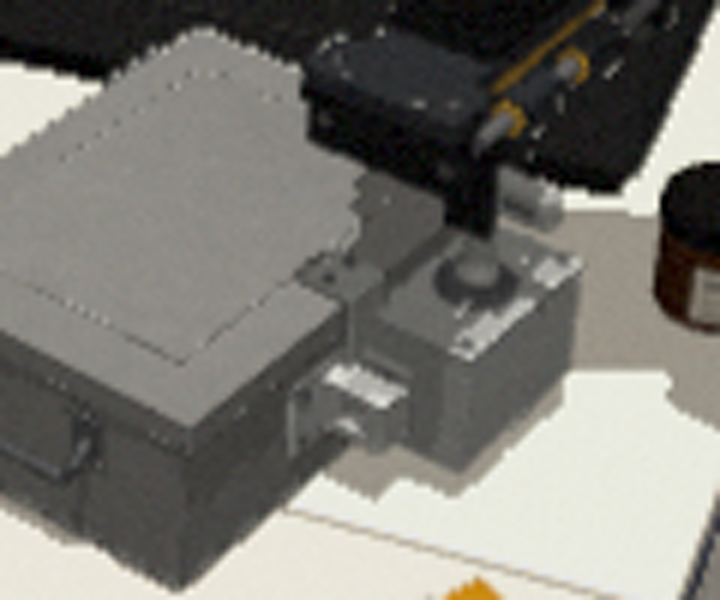

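The lid is shut, the bar now runs along box x (crop 530,200), and the keeper is at (350,410). The torque has just started to rise, so I'll confirm the stop.

```bash
for i in 1 2 3; do python3 -m pendant '[{"jaw":0,"linear":[0,0,0],"twist":1.5},{"jaw":0,"linear":[0,0,0],"twist":0}]' >/dev/null; python3 s.py;done
```

```text
18.5667 key~ 1.566 z 0.1139 F [-5.5  5.   2.4] M [1.059 1.102 0.326]
18.7333 key~ 1.591 z 0.1139 F [-5.2  6.4  1.7] M [1.051 1.128 0.527]
18.9 key~ 1.617 z 0.1139 F [-5.5  5.4  2.6] M [1.086 1.08  0.615]
```

```bash
python3 -m pendant '[{"jaw":0.5,"linear":[0,0,0],"twist":0},{"jaw":0.5,"linear":[0,0,0],"twist":0},{"jaw":0.5,"linear":[0,0,0],"twist":0},{"jaw":0.5,"linear":[0,0,0],"twist":0},{"jaw":0.5,"linear":[0,0,-1],"twist":0},{"jaw":0.5,"linear":[0,0,-3],"twist":0},{"jaw":0.5,"linear":[0,0,-4],"twist":0},{"jaw":0.5,"linear":[0,0,-4],"twist":0},{"jaw":0.5,"linear":[0,0,-4],"twist":0},{"jaw":0.5,"linear":[0,0,0],"twist":0}]'
python3 -m pendant '[{"jaw":0.5,"linear":[-2,-4,0],"twist":0},{"jaw":0.5,"linear":[-2,-3.5,0],"twist":0},{"jaw":0.5,"linear":[0,-4,0],"twist":0},{"jaw":0.5,"linear":[0,-4,0],"twist":0},{"jaw":0.5,"linear":[0,0,0],"twist":0}]'
python3 s.py
python3 - <<'E'
from h import *
a=snap('scene');b=snap('top')
A=cv2.resize(a['color'][170:240,260:340],None,fx=5,fy=5,interpolation=cv2.INTER_CUBIC)
B=cv2.resize(b['color'][180:250,250:330],None,fx=5,fy=5,interpolation=cv2.INTER_CUBIC)
cv2.imwrite('pics/j.png',np.hstack([A,B]))
for c in(a,b):
    P=cloud(c).reshape(-1,3)
    k=(abs(P[:,0]-.4215)<.06)&(abs(P[:,1]-.261)<.06)&(P[:,2]>.125)&(P[:,2]<.165);Q=P[k]
    if len(Q)<10:print(len(Q));continue
    u=np.linalg.svd(Q[:,:2]-Q[:,:2].mean(0))[2][0];u*=np.sign(u[0])
    print(len(Q),Q.mean(0),Q.min(0),Q.max(0),'key',np.radians(87.9)-np.arctan2(u[1],u[0]))
E
```

```text
time: 19.73
position: [0.4273, 0.2623, 0.2818]
tool_rot: [0.999, -0.043, 0.009, -0.003]
ft_force: [1.8, 0.7, 1.4]
grip_width: 0.0439
grip_force: 0.0
time: 20.15
position: [0.3975, 0.4222, 0.2737]
tool_rot: [0.999, -0.04, 0.002, -0.003]
ft_force: [1.3, -0.9, -0.4]
grip_width: 0.0437
grip_force: 0.0
20.15 key~ 1.615 z 0.2737 F [ 1.3 -0.9 -0.4] M [ 0.026 -0.024 -0.068]
219 [0.41708124 0.26703984 0.14231199] [0.38074007 0.25624586 0.12526675] [0.45529305 0.27354309 0.1511958 ] key 1.4767088966467792
221 [0.42019525 0.2645207  0.14968718] [0.38515098 0.25551665 0.13152203] [0.45668341 0.27259482 0.1547134 ] key 1.4740506071689174
```

View pics/j.png

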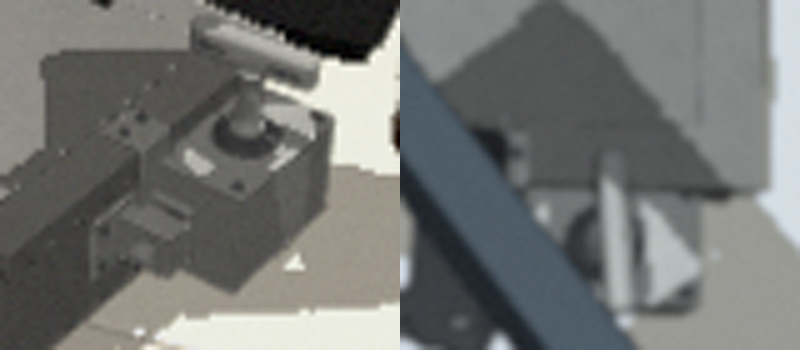

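The left half shows the key down at (255,55), with its bar along box x. In the top view the bar is at (612,235). The angle measures 1.475, which is the 1.35 stop plus play, so the bolt is fully out and the arm is clear. Handing in.

```bash
python3 -c "
from rig import robot;print(robot.hand_in())"
```

```text
the job is handed in; nothing more can be done
None
```

The job is handed in: the lid is fully shut and the key is down and caught, turned clockwise to its firm stop (about 1.47 rad, i.e. 1.35 plus play). I judged the bolt fully out from that stop, because its tip was not visible in the pictures. The arm is clear of the box and worked only on the lid and key, though I did not measure the surrounding objects again.

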